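Swing the dipping-pan handles in and set up a steady pot

ROBOT

A 6-joint arm with a two-finger parallel gripper is mounted at the origin on the work surface. World frame = base frame: x ahead of the robot, y to its left, z up, the work surface at z = 0. Lengths are in m, angles in rad, forces in N, time in s.
With the tool pointing down it reaches from about 0.325 to 0.85 m from the base axis. Payload 4.4 kg.
Tool frame: the origin (TCP) lies on the centre line of the jaws, within the pads' length; the fingertips stand 25 mm ahead of it and the grasp point (between the pads) lies 6 mm ahead of it; z points along the fingers, y is the line along which they close (so a half turn about z gives the same grasp; the last joint's range is limited). The gripper opens to 94 mm and grips with 3 to 60 N. Pads are 16 mm wide; open, the fingers measure 119 mm over their backs; the gripper's body (75 mm by 177 mm) begins 78 mm behind the grasp point.
Start: joints at [-1.458, 0.207, 1.542, -0, 1.393, -0.15], TCP at [0.15, -0.555, 0.204] pointing down, gripper open.
Joint ranges: [-2.73, 2.73], [-0.86, 2.22], [0.23, 2.46], [-1.11, 4.25], [0.08, 2.63], [-2.82, 2.82]. Speed limits (rad/s): [2.79, 2.79, 3.14, 3.14, 3.14, 3.14].

INTERFACE

Orientations are given as a unit quaternion [w, x, y, z].
In Python, from station import bot gives the robot as it stands. The module is installed in compiled form; this text tells all that it offers.
- The arm moves only by the shell command python3 -m crank 'ROWS' [OPENING] [FORCE]. ROWS is a JSON list of rows, 1 to 20 of them, each of 6 numbers: dx, dy, dz in m, then a rotation vector rx, ry, rz in rad; each row shifts and turns the commanded pose from where the row before left it, along the tool's axes as they then stand; what a row does not reach is not made up. A row lasts 1/10 s, in which the tool goes at most 0.05 m and 0.15 rad, less where a joint would pass 70% of its speed; a pose out of reach is approached as far as the arm can. OPENING is the opening from 0.0 (shut) to 1.0 (fully open), set as the command begins (- or left out keeps the last). The fingers move at their own pace and stop on an object; FORCE is the grip in N (left out, the last holds). Time passes only in rows, so rows that do not move let the fingers close. It prints the time, the measured TCP pose, the force, the opening and the grip force at its end. Input that does not fit is refused with a message, and nothing moves.
- bot.observe(): the state, without advancing time (a new reading comes with each control period).
- bot.capture(name): name is "scene" or "top"; returns the picture (480x640x3 uint8, red, green, blue); there is no depth.
- bot.camera_info(name): a dict with "K" (3x3 intrinsics, pixels), "world_from_camera" (4x4, takes a point from camera to world coordinates). Camera axes: x right, y down, z forward; pixel columns grow to the right and rows downward; lengths in m; the calibration is good to about 2 mm. A picture is of the moment at which its call begins. camera_info takes no time and is no camera call.
- bot.close_job(): hands the job in; it is judged then, once.
The state is a dict: "time_s": time; "joints": joint angles; "qd": joint speeds; "joint_torque": joint torques, N m; "tcp_pos": TCP position; "tcp_rot": TCP orientation; "wrist_force": force on the tool from outside, world axes, zero at the start; "wrist_torque": the same for the moment, N m; "finger_gap": opening from 0.0 (shut) to 1.0 (fully open); "grasp_force": force on a finger pad.
Only numpy, scipy, OpenCV 4.12 (cv2) and the standard library are available. Lean on these libraries where they do the work, as an engineer would, in place of code of your own. Each camera call takes 0.05 s, during which the arm holds its last target. There are 200 camera calls.

TASK

First swing the handles of both dipping pans inward, so that they point straight back towards the wall behind the arm and no longer stick out over the saucer between them, leaving the pans standing where they are. Then stand the small pot that is steady upright in the middle of the saucer, and put the one that leans and rocks when pressed on its rim into the shallow plywood scrap tray. Leave the saucer in its place and the canister, the pot stack and the cultivator undisturbed.

Things in the scene. Friction and masses are not known exactly. Their poses are not given: they have to be found in the camera images.
- deep_pan: deep stainless dipping pan like a small saucepan, 120 mm across, 75 mm high, about 0.4 kg, loose. Origin: centre of its underside; own z up, own x along its one straight level handle: a bar 16 mm wide, 10 mm thick, its middle 60 mm above the bench, free to grip from 80 to 170 mm from the pan's centre. Left (+y) of the saucer; handle starts pointing roughly to -y, over the saucer.
- deep_pan_tip (a point): far end of the deep pan's handle, on the handle's middle line, 170 mm from the pan's centre, 60 mm up
- shallow_pan: shallow stainless dipping pan like a small saucepan, 110 mm across, 45 mm high, about 0.4 kg, loose. Origin: centre of its underside; own z up, own x along its one straight level handle: a bar 16 mm wide, 10 mm thick, its middle 60 mm above the bench, free to grip from 75 to 160 mm from the pan's centre. Right (-y) of the saucer; handle starts pointing roughly to +y, over the saucer.
- shallow_pan_tip (a point): far end of the shallow pan's handle, on the handle's middle line, 160 mm from the pan's centre, 60 mm up
- saucer: round white ceramic plant saucer, loose, 0.4 kg, 130 mm across, rim 18 mm high, inner floor 6 mm above the bench and about 98 mm across. Origin: centre of its underside, z up.
- scrap_tray: fixed shallow open plywood tray, 120 mm along x, 140 mm along y, 25 mm high, walls and floor 5 mm, between the saucer and the robot; the pan handles pass over it. Origin: centre of its underside; own x points straight away from the wall (world +x), y left, z up.
- steady_pot: small brown fibre plant pot, open, 60 mm across the rim, 48 mm across the base, 60 mm tall, walls 3 mm, 50 g, on one side of the pans. Flat base, stands steady. Origin: centre of its underside, z up. The two pots look alike and swap sides.
- warped_pot: small brown fibre plant pot, open, 60 mm across the rim, 48 mm across the base, 60 mm tall, walls 3 mm, 50 g, on one side of the pans. Underside bulged into a ridge 3.7 mm proud along own y: it leans 9 degrees to own +x and rocks over when the raised rim is pressed. Origin: under the middle of its base, at bench level; own z vertical as it stands leaning. Best gripped across own y.
- canister: amber screw-top seed canister, 80 mm across, 120 mm tall, a bystander on the far left. Origin: centre of its underside.
- pot_stack: stack of larger brown fibre pots, 82 mm across, 106 mm tall, a bystander on the far right. Origin: centre of its underside.
- cultivator: hand cultivator with three steel tines and a wooden handle, 300 mm long, lying on the bench beyond the pans, a bystander. Origin: on the bench, about the middle of its length; own x points to the tines.
There are look-alikes about, which are no part of the job. Of the things shaped like the scrap_tray, the plywood one is meant.

How it is judged:
On the way:
1. both pans' handles swung inward to point back to the wall, pans standing where they were (angle between the x axis of each of deep_pan, shallow_pan and the x axis of scrap_tray, either way round below 0.44 rad and world x of each of deep_pan_tip, shallow_pan_tip below 0.55 m and distance of each of deep_pan, shallow_pan from where it was at the start of the episode below 0.05 m and angle between each of deep_pan, shallow_pan's own z axis and vertical below 0.08 rad), for 0.2 s.
At the end, for the whole second after the job is handed in: Handles point to the wall within 25 deg; pans upright, within 50 mm of their first places; steady pot upright on the saucer's floor within 27 mm of its centre; saucer within 50 mm of its first place; warped pot inside the tray; all at rest (all of step 1 and horizontal distance between steady_pot and saucer below 0.027 m and z of steady_pot in the frame of saucer between 0.002 and 0.012 m and angle between steady_pot's own z axis and vertical below 0.08 rad and distance of saucer from where it was at the start of the episode below 0.05 m and x of warped_pot in the frame of scrap_tray between -0.06 and 0.06 m and y of warped_pot in the frame of scrap_tray between -0.07 and 0.07 m and height (world z) of warped_pot below 0.06 m and linear speed of each of steady_pot, warped_pot below 0.02 m/s); the robot touches nothing.
It fails at once if the canister is pushed more than 30 mm (distance of canister from where it was at the start of the episode above 0.03 m).
It fails at once if the pot stack is pushed more than 30 mm (distance of pot_stack from where it was at the start of the episode above 0.03 m).
It fails at once if the cultivator is pushed more than 30 mm (distance of cultivator from where it was at the start of the episode above 0.03 m).
It fails at once if the deep pan is tipped over (angle between deep_pan's own z axis and vertical above 0.4 rad).
It fails at once if the shallow pan is tipped over (angle between shallow_pan's own z axis and vertical above 0.4 rad).
It also fails if it takes over 72 s, if anything falls off the work surface, if the arm or the gripper's body presses on something with over 40 N, if the wrist force passes 120 N, or if a joint passes its speed limit or range.

## Working session

There is one attempt and no reset: what is moved stays moved. The work goes in short steps, Python scripts to look and compute and a shell command to move; the robot and the scene stay as the last step left them, time stands still between calls to the robot, and variables do not carry over. Pictures are saved under pics/ and viewed, at most 10 in all, crops included, and the job is handed in when it is done.

```bash
mkdir -p pics
python3 - <<'E'
from station import bot
import cv2,numpy as np
for n in("top","scene"):
    im=bot.capture(n); cv2.imwrite(f"pics/{n}0.png",im[...,::-1])
    c=bot.camera_info(n); print(n,np.round(c["K"],1).tolist(),np.round(c["world_from_camera"],3).tolist())
s=bot.observe(); print(s["tcp_pos"],s["tcp_rot"],s["time_s"])
E
```

```text
top [[534.7, 0.0, 308.7], [0.0, 534.7, 238.7], [0.0, 0.0, 1.0]] [[0.023, -0.998, 0.058, 0.411], [-1.0, -0.023, 0.005, -0.019], [-0.003, -0.058, -0.998, 1.273], [0.0, 0.0, 0.0, 1.0]]
scene [[540.9, 0.0, 326.6], [0.0, 540.9, 240.8], [0.0, 0.0, 1.0]] [[-0.64, 0.558, -0.528, 1.237], [0.768, 0.462, -0.443, 0.63], [-0.004, -0.689, -0.725, 1.132], [0.0, 0.0, 0.0, 1.0]]
[ 0.14985468 -0.55440613  0.20305738] [-9.84068647e-04  9.91310913e-01  1.31535949e-01  2.09869567e-05] 0.1
```

View pics/top0.png

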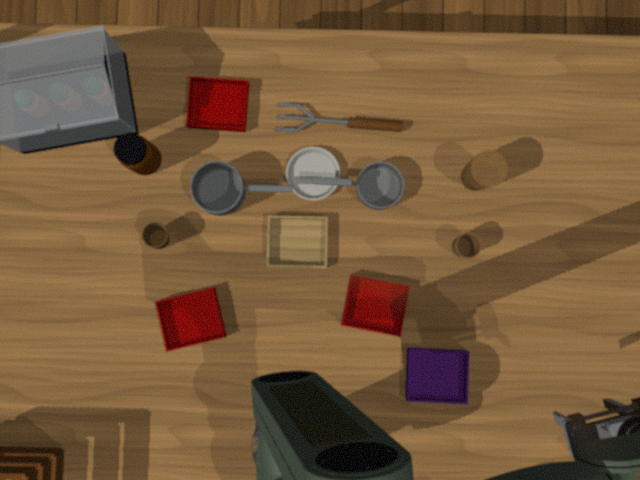

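View pics/scene0.png

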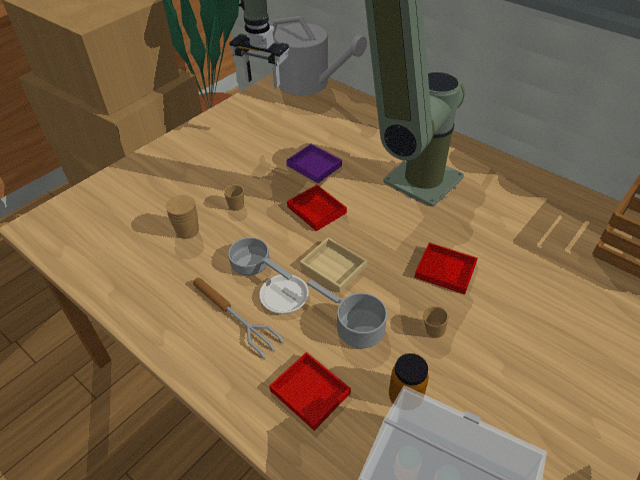

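```bash
cat > h.py <<'E'
from station import bot
import cv2,numpy as np
def ray(n,u,v,z):
    c=bot.camera_info(n);T=np.array(c["world_from_camera"]);d=T[:3,:3]@np.linalg.inv(c["K"])@[u,v,1];o=T[:3,3]
    return np.round((o+d*(z-o[2])/d[2])[:2],4)
def proj(n,p):
    c=bot.camera_info(n);T=np.linalg.inv(c["world_from_camera"]);q=np.array(c["K"])@(T[:3,:3]@p+T[:3,3]);return q[:2]/q[2]
E
python3 - <<'E'
from h import *
t=cv2.imread("pics/top0.png");s=cv2.imread("pics/scene0.png")
def crop(im,u,v,k,w,h):
    return cv2.resize(im[v-h//2:v+h//2,u-w//2:u+w//2],None,fx=k,fy=k,interpolation=cv2.INTER_CUBIC)
r1=np.hstack([crop(t,157,237,5,50,40),crop(t,466,245,5,50,40)])
r2=np.hstack([crop(s,435,321,5,50,40),crop(s,234,197,5,50,40)])
r3=np.hstack([crop(t,295,180,2,250,100)])
cv2.imwrite("pics/m.png",np.vstack([r1,r2,r3]))
print("deep",ray("top",217,187,.075),"shal",ray("top",380,185,.045),"saucer",ray("top",314,173,.018),"tray",ray("top",297,241,.025))
print("potL",ray("top",155,236,.06),"potR",ray("top",465,245,.06))
print("tips",ray("top",290,188,.06),ray("top",290,178,.06))
E
```

```text
deep [0.5926 0.1961] shal [ 0.6104 -0.1755] saucer [ 0.6398 -0.0223] tray [0.4773 0.0138]
potL [0.4794 0.3362] potR [ 0.4752 -0.3684]
tips [0.5963 0.0319] [0.6194 0.0324]
```

View pics/m.png

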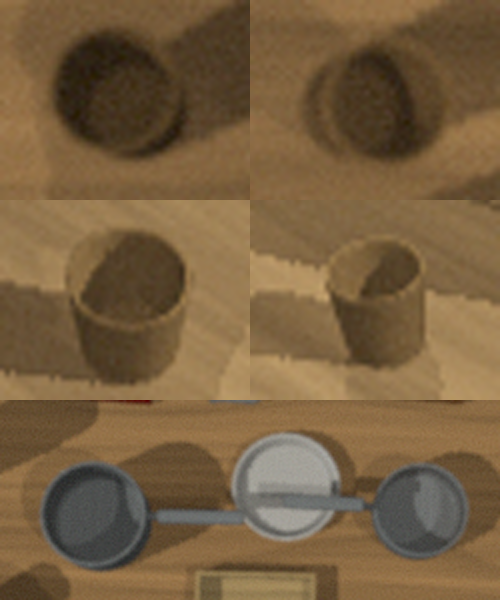

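Run:
```python
from h import *
# crop->pixel: full-res rim centres (scene) and vertical axis direction; silhouettes edges upright
for nm,cx,cy,ou,ov,rim in(("L",435,321,0,200,(127,278)),("R",234,197,250,200,(377,268))):
    u=cx-25+(rim[0]-ou)/5;v=cy-20+(rim[1]-ov)/5
    P=ray("scene",u,v,.06);print(nm,"rim from scene",P)
    tou=lambda q:(np.round([(q[0]-cx+25)*5+ou,(q[1]-cy+20)*5+ov]).tolist())
    vd=np.array([-.64,.768])
    for r,z in((.03,.06),(.024,0)): print(z,[tou(proj("scene",np.r_[P+s*r*vd,z])) for s in(-1,1)],tou(proj("scene",np.r_[P,z])))
for nm,cx,cy,ou,ov in(("L",157,237,0,0),("R",466,245,250,0)):
    tou=lambda q:(np.round([(q[0]-cx+25)*5+ou,(q[1]-cy+20)*5+ov]).tolist())
    P=np.array([.4794,.3362]) if nm=="L" else np.array([.4752,-.3684])
    for r,z in((.03,.06),(.024,0),(.022,.01)): print(nm,z,[tou(proj("top",np.r_[P+np.array(d)*r,z])) for d in((0,1),(0,-1),(1,0),(-1,0))])
```

```text
L rim from scene [0.4831 0.3381]
0.06 [[65.0, 278.0], [189.0, 278.0]] [127.0, 278.0]
0 [[62.0, 349.0], [158.0, 349.0]] [110.0, 349.0]
R rim from scene [ 0.4735 -0.3721]
0.06 [[327.0, 268.0], [427.0, 268.0]] [377.0, 268.0]
0 [[351.0, 342.0], [428.0, 341.0]] [389.0, 342.0]
L 0.06 [[49.0, 93.0], [181.0, 96.0], [118.0, 29.0], [112.0, 161.0]]
L 0 [[101.0, 102.0], [202.0, 104.0], [153.0, 53.0], [149.0, 153.0]]
L 0.01 [[99.0, 101.0], [192.0, 103.0], [147.0, 55.0], [144.0, 148.0]]
R 0.06 [[304.0, 98.0], [436.0, 101.0], [370.0, 34.0], [370.0, 166.0]]
R 0 [[283.0, 105.0], [384.0, 107.0], [334.0, 56.0], [333.0, 156.0]]
R 0.01 [[293.0, 104.0], [386.0, 106.0], [340.0, 58.0], [339.0, 151.0]]
```

Run:
```python
from h import *
t=cv2.imread("pics/top0.png").astype(int)
sat=t.max(2)-t.min(2);g=t.mean(2)
def band(us,v0,v1,f):
    pts=[]
    for u in us:
        vs=[v for v in range(v0,v1) if f(u,v)]
        if vs: pts.append((u,np.mean(vs),len(vs)))
    return np.array(pts)
grey=lambda u,v: sat[v,u]<30 and g[v,u]>70
D=band(range(250,286,5),180,197,grey)
S=band(range(341,354,3),174,192,grey)
S2=band(range(312,334,5),174,192,lambda u,v: g[v,u]<150)
print(D.round(1).tolist(),S.round(1).tolist(),S2.round(1).tolist())
for n,a in(("D",D),("S",S)):
    P=np.array([ray("top",u,v,.06) for u,v,_ in a]);p=np.polyfit(P[:,1],P[:,0],1);print(n,P[[0,-1]],"dx/dy",p)
for u in(296,304,312,320): print(u,g[168:196,u].astype(int).tolist())
# rims: circle fits of low saturation bluish regions
m=((sat<32)&(g<150)&(g>40)).astype(np.uint8)
for n,(a,b,z) in{"D":(185,250,.075),"S":(354,408,.045)}.items():
    mm=np.zeros_like(m);mm[155:220,a:b]=m[155:220,a:b]
    mm=cv2.morphologyEx(mm,cv2.MORPH_OPEN,np.ones((9,9)))
    c=max(cv2.findContours(mm,0,2)[0],key=cv2.contourArea);(u,v),r=cv2.minEnclosingCircle(c);print(n,u,v,r,ray("top",u,v,z))
```

```text
[[250.0, 187.5, 8.0], [255.0, 187.5, 8.0], [260.0, 188.0, 7.0], [265.0, 188.0, 7.0], [270.0, 188.5, 8.0], [275.0, 188.0, 7.0], [280.0, 188.0, 7.0], [285.0, 188.0, 7.0]] [[341.0, 181.5, 8.0], [344.0, 182.0, 7.0], [347.0, 181.5, 8.0], [350.0, 182.0, 7.0], [353.0, 181.5, 2.0]] [[312.0, 179.0, 11.0], [317.0, 179.0, 11.0], [322.0, 179.5, 12.0], [327.0, 181.6, 15.0], [332.0, 182.5, 18.0]]
D [[0.5954 0.1233]
 [0.5961 0.0433]] dx/dy [-0.00716127  0.59590885]
S [[ 0.614  -0.0843]
 [ 0.6146 -0.1118]] dx/dy [-0.02188265  0.61169419]
296 [160, 158, 162, 158, 161, 161, 161, 153, 129, 114, 114, 115, 113, 115, 115, 111, 113, 112, 113, 107, 102, 97, 97, 113, 130, 136, 129, 115]
304 [159, 162, 158, 149, 141, 141, 141, 139, 118, 107, 106, 108, 117, 116, 114, 126, 144, 160, 160, 159, 154, 164, 156, 145, 131, 114, 98, 97]
312 [161, 160, 156, 146, 143, 137, 138, 133, 114, 98, 102, 105, 105, 107, 105, 114, 142, 161, 158, 157, 160, 159, 159, 161, 160, 162, 159, 128]
320 [160, 160, 161, 156, 148, 142, 139, 135, 117, 102, 107, 108, 110, 110, 111, 112, 126, 151, 156, 162, 156, 158, 159, 157, 159, 150, 127, 106]
D 217.40829467773438 188.44760131835938 28.609046936035156 [0.5893 0.1951]
S 379.5 185.0 24.824481964111328 [ 0.6103 -0.1743]
```

```bash
cat > go.py <<'E'
import sys
from h import *
from scipy.spatial.transform import Rotation as Ro
x,y,z,psi=map(float,sys.argv[1:5]);s=bot.observe();q=s["tcp_rot"]
R=Ro.from_quat([q[1],q[2],q[3],q[0]]).as_matrix();c,n=np.cos(psi),np.sin(psi)
G=np.array([[c,n,0],[n,-c,0],[0,0,-1.]])
print("tool d",np.round(R.T@(np.array([x,y,z])-s["tcp_pos"]),4),"rot",np.round(Ro.from_matrix(R.T@G).as_rotvec(),3),"psi",np.arctan2(R[1,0],R[0,0]).round(3),"J",np.round(s["joints"],2))
E
python3 go.py .614 -.055 .2 1.54
```

```text
tool d [ 0.5783 -0.3611  0.0039] rot [-1.000e-03 -1.000e-03 -1.276e+00] psi 0.264 J [-1.46  0.21  1.54  0.    1.39 -0.15]
```

```bash
python3 -m crank '[[0.0361, -0.0226, 0, 0, 0, 0], [0.0361, -0.0226, 0, 0, 0, 0], [0.0361, -0.0226, 0, 0, 0, 0], [0.0361, -0.0226, 0, 0, 0, 0], [0.0361, -0.0226, 0, 0, 0, 0], [0.0361, -0.0226, 0, 0, 0, 0], [0.0361, -0.0226, 0, 0, 0, 0], [0.0361, -0.0226, 0, 0, 0, 0], [0.0361, -0.0226, 0, 0, 0, 0], [0.0361, -0.0226, 0, 0, 0, 0], [0.0361, -0.0226, 0, 0, 0, 0], [0.0361, -0.0226, 0, 0, 0, 0], [0.0361, -0.0226, 0, 0, 0, 0], [0.0361, -0.0226, 0, 0, 0, 0], [0.0361, -0.0226, 0, 0, 0, 0], [0.0361, -0.0226, 0, 0, 0, 0]]' 1 20
python3 -m crank '[[0, 0, 0, 0, 0, -0.142], [0, 0, 0, 0, 0, -0.142], [0, 0, 0, 0, 0, -0.142], [0, 0, 0, 0, 0, -0.142], [0, 0, 0, 0, 0, -0.142], [0, 0, 0, 0, 0, -0.142], [0, 0, 0, 0, 0, -0.142], [0, 0, 0, 0, 0, -0.142], [0, 0, 0, 0, 0, -0.142], [0, 0, 0, 0, 0, 0]]'
python3 go.py .614 -.055 .066 1.54
```

```text
time_s: 1.7
tcp_pos: [0.6138, -0.0538, 0.2034]
tcp_rot: [-0.0, 0.991, 0.132, -0.001]
wrist_force: [1.0, -0.7, 0.6]
finger_gap: 0.998
grasp_force: 0.0
time_s: 2.7
tcp_pos: [0.6128, -0.0553, 0.2033]
tcp_rot: [-0.001, 0.717, 0.697, -0.0]
wrist_force: [0.1, 0.1, 0.1]
finger_gap: 1.001
grasp_force: 0.0
tool d [0.0003 0.0014 0.1373] rot [-0.001 -0.     0.001] psi 1.541 J [-0.23  0.29  1.44  0.    1.41 -0.2 ]
```

```bash
python3 -m crank '[[0, 0.0014, 0.03, 0, 0, 0], [0, 0, 0.03, 0, 0, 0], [0, 0, 0.03, 0, 0, 0], [0, 0, 0.03, 0, 0, 0], [0, 0, 0.017, 0, 0, 0], [0, 0, 0, 0, 0, 0]]'
python3 -m crank '[[0, 0, 0, 0, 0, 0], [0, 0, 0, 0, 0, 0], [0, 0, 0, 0, 0, 0], [0, 0, 0, 0, 0, 0], [0, 0, 0, 0, 0, 0], [0, 0, 0, 0, 0, 0], [0, 0, 0, 0, 0, 0], [0, 0, 0, 0, 0, 0]]' 0 20
python3 go.py .614 -.055 .066 1.54
```

```text
time_s: 3.3
tcp_pos: [0.6114, -0.0547, 0.0631]
tcp_rot: [-0.003, 0.718, 0.696, -0.002]
wrist_force: [0.2, 0.4, -0.5]
finger_gap: 0.999
grasp_force: 0.0
time_s: 4.1
tcp_pos: [0.6146, -0.0555, 0.0671]
tcp_rot: [-0.0, 0.717, 0.697, -0.0]
wrist_force: [-0.3, -0.2, 1.4]
finger_gap: 0.354
grasp_force: 0.0
tool d [ 0.0004 -0.0006  0.0011] rot [-0.    -0.     0.002] psi 1.542 J [-0.23  0.43  1.55 -0.    1.16 -0.2 ]
```

```bash
python3 -m crank '[[0, 0, 0, 0, 0, 0], [0, 0, 0, 0, 0, 0], [0, 0, 0, 0, 0, 0], [0, 0, 0, 0, 0, 0], [0, 0, 0, 0, 0, 0]]'
python3 -m crank '[[-0.001, -0.0158, 0, 0, 0, -0.133], [-0.001, -0.0158, 0, 0, 0, -0.133], [-0.001, -0.0158, 0, 0, 0, -0.133], [-0.001, -0.0158, 0, 0, 0, -0.133], [-0.001, -0.0158, 0, 0, 0, -0.133], [-0.001, -0.0158, 0, 0, 0, -0.133]]'
python3 go.py .614 -.055 .066 1.54
```

```text
time_s: 4.6
tcp_pos: [0.6146, -0.0554, 0.067]
tcp_rot: [-0.0, 0.717, 0.697, 0.0]
wrist_force: [0.1, 0.0, -0.0]
finger_gap: 0.007
grasp_force: 0.0
time_s: 5.2
tcp_pos: [0.5276, -0.0886, 0.0671]
tcp_rot: [-0.0, 0.387, 0.922, 0.0]
wrist_force: [-0.2, 0.0, -0.7]
finger_gap: 0.003
grasp_force: 0.0
tool d [-0.0364  0.0853  0.0011] rot [ 0.    -0.     0.806] psi 2.346 J [-0.33  0.28  1.76  0.    1.1  -1.1 ]
```

Run:
```python
from h import *
t=bot.capture("top")[...,::-1];s=bot.capture("scene")[...,::-1]
cv2.imwrite("pics/t1.png",t);cv2.imwrite("pics/s1.png",s)
a=cv2.resize(t[120:270,180:430],(800,480))[:,:];b=cv2.resize(s[210:350,200:400],(800,560))
cv2.imwrite("pics/m1.png",np.hstack([cv2.resize(a,(400,240)),cv2.resize(b,(400,240))]));
cv2.imwrite("pics/b1.png",b)
```

```text
(no output)
```

View pics/b1.png

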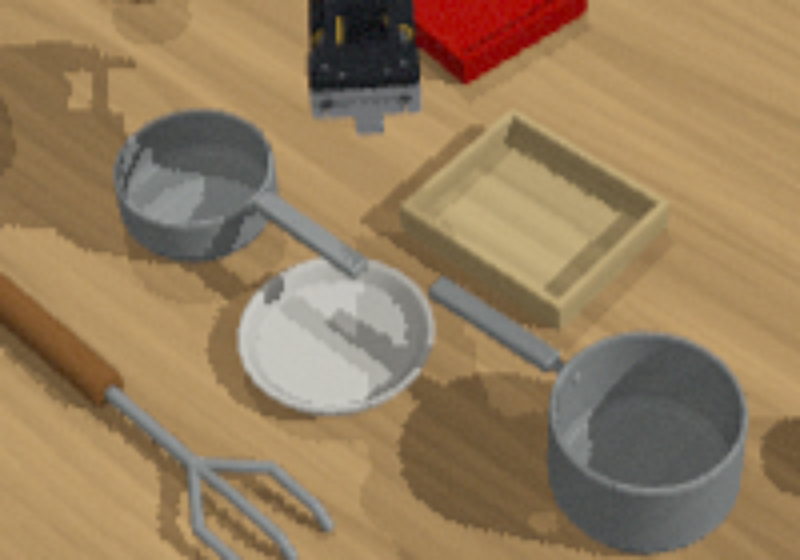

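View pics/t1.png

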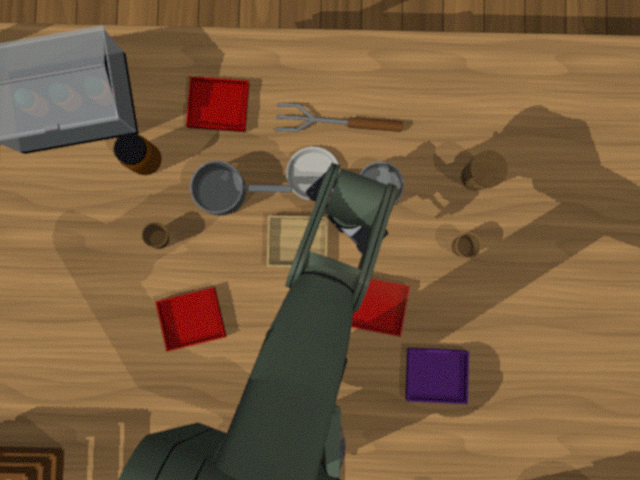

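Run:
```python
from h import *
print("fingertip proj",proj("scene",np.array([.5276,-.0886,.042])),proj("top",np.array([.5276,-.0886,.2])))
for z in(.02,.03,.04,.06,.065):print(z,"S tip",ray("scene",200+360/4,210+267/4,z),"D tip",ray("scene",200+438/4,210+288/4,z),"Sroot",ray("scene",200+265/4,210+205/4,z),"top S(330,180.5)",ray("top",330,180.5,z))
```

```text
fingertip proj [292.42910298 249.13418403] [346.22848524 212.57585795]
0.02 S tip [ 0.5916 -0.0405] D tip [0.572  0.0114] Sroot [ 0.5925 -0.1279] top S(330,180.5) [ 0.6225 -0.0605]
0.03 S tip [ 0.5975 -0.0345] D tip [0.578 0.017] Sroot [ 0.5983 -0.1211] top S(330,180.5) [ 0.6208 -0.0601]
0.04 S tip [ 0.6033 -0.0285] D tip [0.584  0.0225] Sroot [ 0.6041 -0.1143] top S(330,180.5) [ 0.6191 -0.0598]
0.06 S tip [ 0.6149 -0.0164] D tip [0.5959 0.0337] Sroot [ 0.6157 -0.1007] top S(330,180.5) [ 0.6157 -0.0592]
0.065 S tip [ 0.6178 -0.0134] D tip [0.5989 0.0365] Sroot [ 0.6186 -0.0973] top S(330,180.5) [ 0.6148 -0.059 ]
```

Run:
```python
from h import *
s=cv2.imread("pics/s1.png");cv2.imwrite("pics/g1.png",cv2.resize(s[150:290,220:360],(600,600),interpolation=cv2.INTER_CUBIC))
```

```text
(no output)
```

View pics/g1.png

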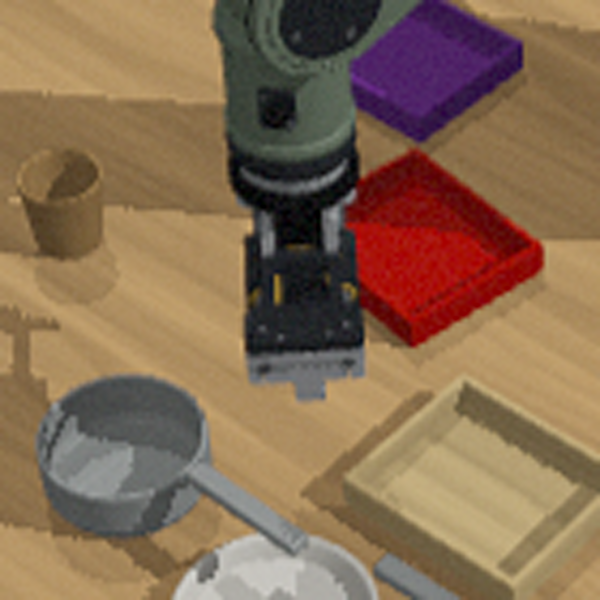

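```bash
python3 -m crank '[[0, 0, 0.01, 0, 0, 0], [0, 0, 0.01, 0, 0, 0], [0, 0, 0.01, 0, 0, 0], [0, 0, 0.005, 0, 0, 0], [0, 0, 0, 0, 0, 0]]'
python3 - <<'E'
from h import *
s=bot.capture("scene")[...,::-1];cv2.imwrite("pics/s2.png",s)
print(bot.observe()["tcp_pos"], proj("scene",np.array([.5276,-.0886,.007])))
cv2.imwrite("pics/g2.png",cv2.resize(s[200:290,240:360],(640,480),interpolation=cv2.INTER_CUBIC))
E
```

```text
time_s: 5.8
tcp_pos: [0.5272, -0.088, 0.0304]
tcp_rot: [-0.002, 0.39, 0.921, -0.0]
wrist_force: [0.7, -0.1, -0.0]
finger_gap: 0.007
grasp_force: 0.0
[ 0.52783416 -0.08822853  0.03113653] [293.0482883  257.64106475]
```

View pics/g2.png

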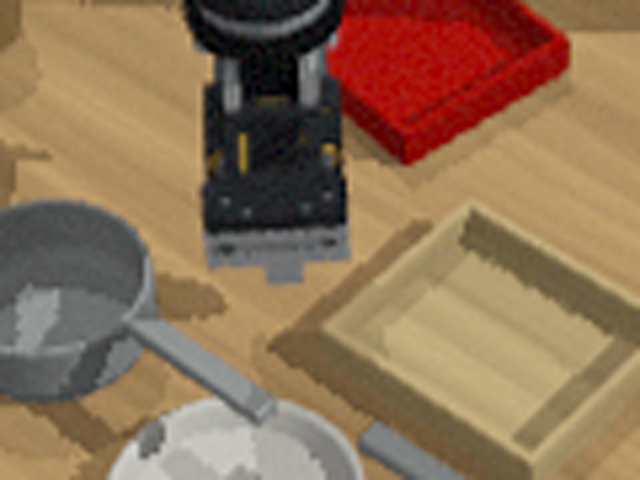

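```bash
python3 -m crank '[[0, 0, 0.003, 0, 0, 0], [0, 0, 0.003, 0, 0, 0], [0, 0, 0.003, 0, 0, 0], [0, 0, 0, 0, 0, 0]]'
python3 -m crank '[[0, 0, 0.003, 0, 0, 0], [0, 0, 0.003, 0, 0, 0], [0, 0, 0, 0, 0, 0]]'
```

```text
time_s: 6.25
tcp_pos: [0.5279, -0.0885, 0.0227]
tcp_rot: [-0.0, 0.39, 0.921, -0.0]
wrist_force: [0.5, 0.6, 0.2]
finger_gap: 0.005
grasp_force: 0.0
time_s: 6.55
tcp_pos: [0.5278, -0.0885, 0.0165]
tcp_rot: [-0.0, 0.39, 0.921, -0.0]
wrist_force: [0.7, -0.1, -0.3]
finger_gap: 0.005
grasp_force: 0.0
```

```bash
python3 -m crank '[[0, 0, 0.003, 0, 0, 0], [0, 0, 0.003, 0, 0, 0], [0, 0, 0, 0, 0, 0]]'
python3 - <<'E'
from h import *
print(bot.observe()["wrist_force"])
E
python3 -m crank '[[0, 0, 0.002, 0, 0, 0], [0, 0, 0, 0, 0, 0]]'
```

```text
time_s: 6.85
tcp_pos: [0.5278, -0.0885, 0.0105]
tcp_rot: [-0.001, 0.39, 0.921, -0.0]
wrist_force: [0.1, 0.0, 0.5]
finger_gap: 0.007
grasp_force: 0.0
[0.08264396 0.01890786 0.54203552]
time_s: 7.05
tcp_pos: [0.5281, -0.0886, 0.0088]
tcp_rot: [-0.0, 0.39, 0.921, -0.0]
wrist_force: [0.5, 0.2, -0.0]
finger_gap: 0.002
grasp_force: 0.0
```

```bash
for i in 1; do python3 -m crank '[[0, 0, 0.002, 0, 0, 0], [0, 0, 0, 0, 0, 0]]' | grep -E 'pos|wrist'; python3 -m crank '[[0, 0, 0.002, 0, 0, 0], [0, 0, 0, 0, 0, 0]]' | grep -E 'pos|wrist';python3 -m crank '[[0, 0, 0.002, 0, 0, 0], [0, 0, 0, 0, 0, 0]]' | grep -E 'pos|wrist'; done
```

```text
tcp_pos: [0.528, -0.0886, 0.0068]
wrist_force: [-1.1, -0.4, 0.5]
tcp_pos: [0.528, -0.0886, 0.0048]
wrist_force: [-0.4, -0.0, -0.5]
tcp_pos: [0.528, -0.0886, 0.0028]
wrist_force: [0.5, -0.2, 0.1]
```

```bash
python3 -m crank '[[0, 0, 0.002, 0, 0, 0], [0, 0, 0, 0, 0, 0]]' | grep -E 'pos|wrist'; python3 -m crank '[[0, 0, 0.002, 0, 0, 0], [0, 0, 0, 0, 0, 0]]' | grep -E 'pos|wrist'
python3 - <<'E'
from h import *
s=bot.capture("scene")[...,::-1];cv2.imwrite("pics/s3.png",s)
cv2.imwrite("pics/g3.png",cv2.resize(s[200:290,240:360],(640,480),interpolation=cv2.INTER_CUBIC))
E
```

```text
tcp_pos: [0.528, -0.0886, 0.0008]
wrist_force: [-0.0, 0.8, -0.7]
tcp_pos: [0.5283, -0.0887, -0.001]
wrist_force: [0.1, -0.9, 1.0]
```

View pics/g3.png

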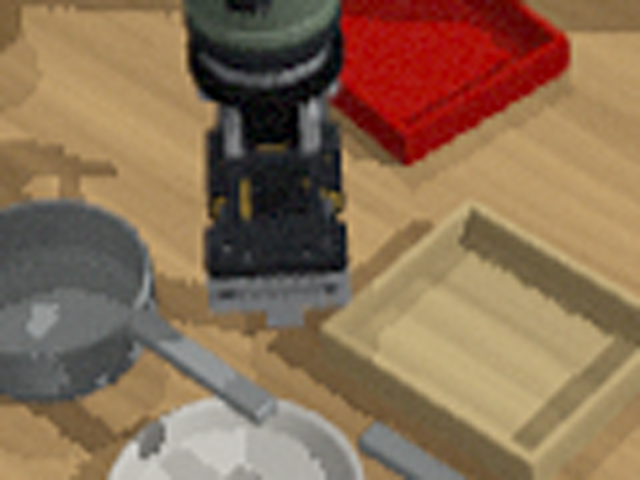

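```bash
for k in 1; do python3 -m crank '[[0, 0, 0.002, 0, 0, 0], [0, 0, 0, 0, 0, 0]]' | grep -E 'pos|wrist'; python3 -m crank '[[0, 0, 0.002, 0, 0, 0], [0, 0, 0, 0, 0, 0]]' | grep -E 'pos|wrist'; python3 -m crank '[[0, 0, 0.002, 0, 0, 0], [0, 0, 0, 0, 0, 0]]' | grep -E 'pos|wrist'; done
```

```text
tcp_pos: [0.5283, -0.0887, -0.0012]
wrist_force: [-5.0, 0.9, 12.6]
tcp_pos: [0.5284, -0.0887, -0.0013]
wrist_force: [-9.7, 2.6, 25.7]
tcp_pos: [0.5285, -0.0887, -0.0014]
wrist_force: [-14.3, 3.4, 39.2]
```

```bash
python3 -m crank '[[0, 0, -0.04, 0, 0, 0], [0, 0, -0.04, 0, 0, 0], [0, 0, -0.04, 0, 0, 0], [0, 0, 0, 0, 0, 0.134], [0, 0, 0, 0, 0, 0.134], [0, 0, 0, 0, 0, 0.134], [0, 0, 0, 0, 0, 0.134], [0, 0, 0, 0, 0, 0.134], [0, 0, 0, 0, 0, 0.134], [0, 0, 0, 0, 0, 0]]' 1 20
python3 go.py .615 -.056 .040 1.54
```

```text
time_s: 9.7
tcp_pos: [0.5281, -0.0886, 0.1129]
tcp_rot: [-0.0, 0.719, 0.695, -0.0]
wrist_force: [-0.1, 0.1, 0.5]
finger_gap: 0.821
grasp_force: 0.0
tool d [0.0356 0.0857 0.0729] rot [-0.    -0.    -0.004] psi 1.536 J [-0.33  0.22  1.73 -0.    1.2  -0.29]
```

```bash
python3 -m crank '[[0.018, 0.043, 0, 0, 0, 0], [0.0176, 0.0427, 0, 0, 0, 0], [0, 0, 0, 0, 0, 0], [0, 0, 0.025, 0, 0, 0], [0, 0, 0.025, 0, 0, 0], [0, 0, 0.023, 0, 0, 0], [0, 0, 0, 0, 0, 0]]' .6
python3 -m crank '[[0, 0, 0, 0, 0, 0], [0, 0, 0, 0, 0, 0], [0, 0, 0, 0, 0, 0], [0, 0, 0, 0, 0, 0], [0, 0, 0, 0, 0, 0], [0, 0, 0, 0, 0, 0], [0, 0, 0, 0, 0, 0]]' 0 20
```

```text
time_s: 10.4
tcp_pos: [0.6107, -0.0555, 0.036]
tcp_rot: [-0.004, 0.719, 0.695, -0.003]
wrist_force: [-1.6, -0.1, -0.5]
finger_gap: 0.601
grasp_force: 0.0
time_s: 11.1
tcp_pos: [0.6155, -0.0561, 0.0406]
tcp_rot: [0.0, 0.719, 0.695, 0.0]
wrist_force: [-0.5, 0.9, 3.2]
finger_gap: 0.173
grasp_force: 20.0
```

```bash
python3 -m crank '[[-0.001, -0.0158, 0, 0, 0, -0.133], [-0.001, -0.0158, 0, 0, 0, -0.133], [-0.001, -0.0158, 0, 0, 0, -0.133], [-0.001, -0.0158, 0, 0, 0, -0.133], [-0.001, -0.0158, 0, 0, 0, -0.133], [-0.001, -0.0158, 0, 0, 0, -0.133], [-0.001, -0.0158, 0, 0, 0, -0.133], [-0.001, -0.0158, 0, 0, 0, -0.133], [-0.001, -0.0158, 0, 0, 0, -0.133], [-0.001, -0.0158, 0, 0, 0, -0.133], [-0.001, -0.0158, 0, 0, 0, -0.133], [-0.001, -0.0158, 0, 0, 0, -0.133], [0, 0, 0, 0, 0, 0]]'
python3 go.py .5955 .076 .14 1.57
```

```text
time_s: 12.4
tcp_pos: [0.4913, -0.1737, 0.0402]
tcp_rot: [-0.0, 0.006, 1.0, 0.001]
wrist_force: [-0.0, 3.6, 2.6]
finger_gap: 0.166
grasp_force: 20.1
tool d [-0.1014  0.251  -0.0994] rot [ 1.00e-03 -1.00e-03  1.56e+00] psi 3.13 J [-0.51  0.29  1.81  0.    1.04 -2.07]
```

```bash
python3 -m crank '[[0, 0, 0, 0, 0, 0], [0, 0, 0, 0, 0, 0], [0, 0, 0, 0, 0, 0], [0, 0, 0, 0, 0, 0], [0, 0, -0.033, 0, 0, 0], [0, 0, -0.033, 0, 0, 0], [0, 0, -0.033, 0, 0, 0], [-0.0169, 0.0418, 0, 0, 0, 0], [-0.0169, 0.0418, 0, 0, 0, 0], [-0.0169, 0.0418, 0, 0, 0, 0], [-0.0169, 0.0418, 0, 0, 0, 0], [-0.0169, 0.0418, 0, 0, 0, 0], [-0.0169, 0.0418, 0, 0, 0, 0]]' .6
python3 -m crank '[[0, 0, 0, 0, 0, 0.13], [0, 0, 0, 0, 0, 0.13], [0, 0, 0, 0, 0, 0.13], [0, 0, 0, 0, 0, 0.13], [0, 0, 0, 0, 0, 0.13], [0, 0, 0, 0, 0, 0.13], [0, 0, 0, 0, 0, 0.13], [0, 0, 0, 0, 0, 0.13], [0, 0, 0, 0, 0, 0.13], [0, 0, 0, 0, 0, 0.13], [0, 0, 0, 0, 0, 0.13], [0, 0, 0, 0, 0, 0.13], [0, 0, 0, 0, 0, 0]]'
python3 go.py .5955 .076 .04 1.57
```

```text
time_s: 13.7
tcp_pos: [0.5958, 0.0782, 0.139]
tcp_rot: [0.0, 0.005, 1.0, -0.0]
wrist_force: [0.7, -1.4, 0.4]
finger_gap: 0.602
grasp_force: 0.0
time_s: 15.0
tcp_pos: [0.5952, 0.0764, 0.1388]
tcp_rot: [-0.0, 0.707, 0.707, -0.0]
wrist_force: [-0.2, -0.2, 0.2]
finger_gap: 0.602
grasp_force: 0.0
tool d [-0.0004  0.0003  0.0988] rot [-0.     0.     0.002] psi 1.572 J [-0.02  0.32  1.54 -0.    1.28 -0.02]
```

```bash
python3 -m crank '[[0, 0, 0.033, 0, 0, 0], [0, 0, 0.033, 0, 0, 0], [0, 0, 0.033, 0, 0, 0], [0, 0, 0, 0, 0, 0], [0, 0, 0, 0, 0, 0]]'
python3 -m crank '[[0, 0, 0, 0, 0, 0], [0, 0, 0, 0, 0, 0], [0, 0, 0, 0, 0, 0], [0, 0, 0, 0, 0, 0], [0, 0, 0, 0, 0, 0], [0, 0, 0, 0, 0, 0], [0, 0, 0, 0, 0, 0]]' 0 20
```

```text
time_s: 15.5
tcp_pos: [0.595, 0.0763, 0.0398]
tcp_rot: [-0.0, 0.706, 0.708, -0.0]
wrist_force: [0.5, 1.4, 0.8]
finger_gap: 0.596
grasp_force: 0.0
time_s: 16.2
tcp_pos: [0.5954, 0.0762, 0.0404]
tcp_rot: [0.0, 0.707, 0.708, -0.0]
wrist_force: [-1.2, 0.9, 1.6]
finger_gap: 0.166
grasp_force: 20.0
```

```bash
python3 -m crank '[[0.001, -0.0158, 0, 0, 0, 0.133], [0.001, -0.0158, 0, 0, 0, 0.133], [0.001, -0.0158, 0, 0, 0, 0.133], [0.001, -0.0158, 0, 0, 0, 0.133], [0.001, -0.0158, 0, 0, 0, 0.133], [0.001, -0.0158, 0, 0, 0, 0.133], [0.001, -0.0158, 0, 0, 0, 0.133], [0.001, -0.0158, 0, 0, 0, 0.133], [0.001, -0.0158, 0, 0, 0, 0.133], [0.001, -0.0158, 0, 0, 0, 0.133], [0.001, -0.0158, 0, 0, 0, 0.133], [0.001, -0.0158, 0, 0, 0, 0.133], [0, 0, 0, 0, 0, 0]]'
python3 -m crank '[[0, 0, 0, 0, 0, 0], [0, 0, 0, 0, 0, 0], [0, 0, 0, 0, 0, 0], [0, 0, 0, 0, 0, 0], [0, 0, -0.033, 0, 0, 0], [0, 0, -0.033, 0, 0, 0], [0, 0, -0.033, 0, 0, 0], [0, 0, 0, 0, 0, 0]]' .6
python3 go.py .474 .335 .14 -.785
```

```text
time_s: 17.5
tcp_pos: [0.4755, 0.1983, 0.0403]
tcp_rot: [0.001, 1.0, -0.011, 0.0]
wrist_force: [-0.5, -2.7, 3.3]
finger_gap: 0.162
grasp_force: 20.0
time_s: 18.3
tcp_pos: [0.48, 0.1987, 0.1444]
tcp_rot: [-0.001, 1.0, -0.012, 0.005]
wrist_force: [0.6, -1.1, 0.2]
finger_gap: 0.602
grasp_force: 0.0
tool d [-0.0093 -0.1361  0.0047] rot [-0.007 -0.009  0.761] psi -0.024 J [0.23 0.14 1.75 0.   1.24 1.82]
```

```bash
python3 -m crank '[[0, 0, 0, 0, 0, -0.145], [0, 0, 0, 0, 0, -0.145], [0, 0, 0, 0, 0, -0.145], [0, 0, 0, 0, 0, -0.145], [0, 0, 0, 0, 0, -0.145], [0, 0, 0, 0, 0, -0.145], [0, 0, 0, 0, 0, -0.145], [0, 0, 0, 0, 0, -0.145], [0, 0, 0, 0, 0, -0.145], [0, 0, 0, 0, 0, -0.145], [0, 0, 0, 0, 0, -0.145], [0, 0, 0, 0, 0, -0.145], [0, 0, 0, 0, 0, -0.145], [0, 0, 0, 0, 0, -0.145], [0, 0, 0, 0, 0, -0.145], [0, 0, 0, 0, 0, -0.145], [0, 0, 0, 0, 0, 0]]' 1
python3 go.py .481 .337 .14 2.356
python3 - <<'E'
from h import *
t=bot.capture("top")[...,::-1];s=bot.capture("scene")[...,::-1]
cv2.imwrite("pics/t4.png",t);cv2.imwrite("pics/s4.png",s)
a=cv2.resize(t[130:270,120:480],(800,311));b=cv2.resize(s[200:350,190:490],(560,280))
o=np.zeros((600,800,3),np.uint8);o[:311]=a;o[315:595,:560]=b;cv2.imwrite("pics/m4.png",o)
E
```

```text
time_s: 20.0
tcp_pos: [0.475, 0.1975, 0.1378]
tcp_rot: [-0.001, 0.411, 0.912, -0.001]
wrist_force: [0.6, 0.2, 0.3]
finger_gap: 0.999
grasp_force: 0.0
tool d [ 0.1004  0.097  -0.0022] rot [-0.002 -0.001 -0.06 ] psi 2.296 J [ 0.23  0.15  1.76  0.    1.24 -0.5 ]
```

View pics/m4.png

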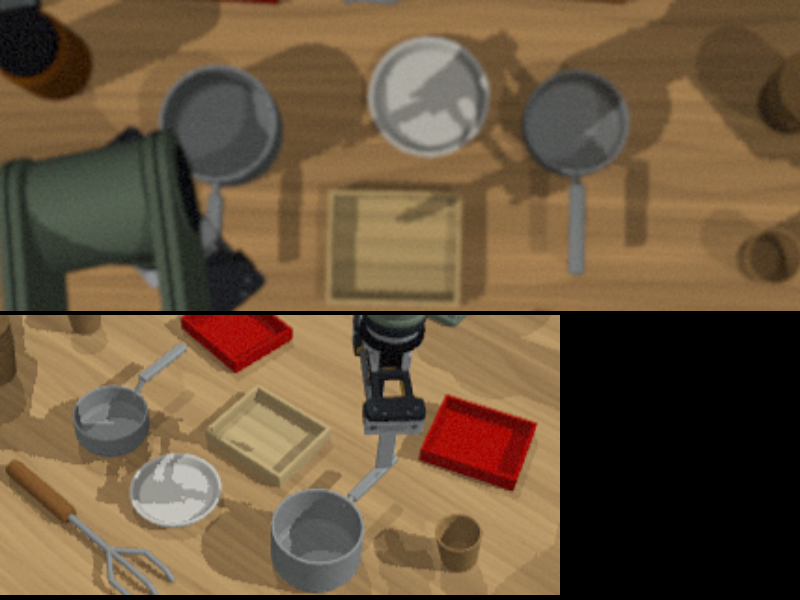

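```bash
python3 -m crank '[[0.025, 0.0243, 0, 0, 0, 0], [0.025, 0.0243, 0, 0, 0, 0], [0.025, 0.0243, 0, 0, 0, 0], [0.025, 0.0243, 0, 0, 0, 0], [0, 0, 0, 0, 0, -0.06], [0, 0, 0, 0, 0, 0]]'
python3 -m crank '[[0, 0, 0.025, 0, 0, 0], [0, 0, 0.025, 0, 0, 0], [0, 0, 0.025, 0, 0, 0], [0, 0, 0.025, 0, 0, 0], [0, 0, 0.012, 0, 0, 0], [0, 0, 0, 0, 0, 0], [0, 0, 0, 0, 0, 0]]'
python3 -m crank '[[0, 0, 0, 0, 0, 0], [0, 0, 0, 0, 0, 0], [0, 0, 0, 0, 0, 0], [0, 0, 0, 0, 0, 0], [0, 0, 0, 0, 0, 0], [0, 0, 0, 0, 0, 0], [0, 0, 0, 0, 0, 0]]' 0 12
python3 go.py .481 .337 .024 2.356
```

```text
time_s: 20.7
tcp_pos: [0.4817, 0.338, 0.1384]
tcp_rot: [-0.0, 0.383, 0.924, -0.0]
wrist_force: [-0.6, -0.8, -0.5]
finger_gap: 0.999
grasp_force: 0.0
time_s: 21.4
tcp_pos: [0.4828, 0.3371, 0.0277]
tcp_rot: [0.0, 0.383, 0.924, 0.0]
wrist_force: [0.2, 1.3, 0.1]
finger_gap: 1.003
grasp_force: 0.0
time_s: 22.1
tcp_pos: [0.4825, 0.3373, 0.0274]
tcp_rot: [0.0, 0.383, 0.924, 0.0]
wrist_force: [0.7, -0.1, 1.4]
finger_gap: 0.632
grasp_force: 12.0
tool d [ 0.0008 -0.0013  0.0034] rot [ 0.001  0.    -0.   ] psi 2.356 J [ 0.46  0.43  1.64 -0.    1.06 -0.32]
```

```bash
python3 -m crank '[[0, 0, -0.03, 0, 0, 0], [0, 0, -0.04, 0, 0, 0], [0, 0, -0.04, 0, 0, 0], [0, 0, 0, 0, 0, 0]]'
python3 go.py .477 .014 .137 2.356
```

```text
time_s: 22.5
tcp_pos: [0.4865, 0.3395, 0.1439]
tcp_rot: [0.004, 0.383, 0.924, 0.005]
wrist_force: [1.2, -0.3, 0.7]
finger_gap: 0.632
grasp_force: 12.0
tool d [-0.2235 -0.2368  0.0049] rot [ 0.012  0.004 -0.   ] psi 2.356 J [ 0.46  0.29  1.57  0.    1.27 -0.32]
```

```bash
python3 -m crank '[[-0.028, -0.0293, 0, 0, 0, 0], [-0.028, -0.0293, 0, 0, 0, 0], [-0.028, -0.0293, 0, 0, 0, 0], [-0.028, -0.0293, 0, 0, 0, 0], [-0.028, -0.0293, 0, 0, 0, 0], [-0.028, -0.0293, 0, 0, 0, 0], [-0.028, -0.0293, 0, 0, 0, 0], [-0.028, -0.0293, 0, 0, 0, 0], [0, 0, 0, 0, 0, 0], [0, 0, 0, 0, 0, 0]]'
python3 go.py .477 .014 .034 2.356
```

```text
time_s: 23.5
tcp_pos: [0.4738, 0.0126, 0.136]
tcp_rot: [-0.001, 0.384, 0.923, 0.0]
wrist_force: [-0.1, 0.3, -1.7]
finger_gap: 0.631
grasp_force: 12.0
tool d [-0.0014  0.0034  0.102 ] rot [-0.001 -0.002 -0.003] psi 2.353 J [-0.16  0.06  1.85  0.    1.23 -0.94]
```

```bash
python3 -m crank '[[-0.001, 0.003, 0.025, 0, 0, 0], [0, 0, 0.025, 0, 0, 0], [0, 0, 0.025, 0, 0, 0], [0, 0, 0.015, 0, 0, 0], [0, 0, 0.01, 0, 0, 0], [0, 0, 0, 0, 0, 0], [0, 0, 0, 0, 0, 0]]'
python3 -m crank '[[0, 0, 0, 0, 0, 0], [0, 0, 0, 0, 0, 0], [0, 0, 0, 0, 0, 0], [0, 0, 0, 0, 0, 0], [0, 0, 0, 0, 0, 0]]' .9
python3 -m crank '[[0, 0, -0.02, 0, 0, 0], [0, 0, -0.03, 0, 0, 0], [0, 0, -0.035, 0, 0, 0], [0, 0, -0.035, 0, 0, 0], [0, 0, 0, 0, 0, 0]]' 1
python3 go.py .4745 -.370 .153 1.57
```

```text
time_s: 24.2
tcp_pos: [0.4778, 0.0151, 0.0373]
tcp_rot: [0.0, 0.382, 0.924, 0.0]
wrist_force: [0.5, -0.1, -0.7]
finger_gap: 0.631
grasp_force: 12.0
time_s: 24.7
tcp_pos: [0.4777, 0.0144, 0.0373]
tcp_rot: [0.0, 0.383, 0.924, 0.0]
wrist_force: [0.1, 0.2, 0.5]
finger_gap: 0.9
grasp_force: 0.0
time_s: 25.2
tcp_pos: [0.4818, 0.0138, 0.1627]
tcp_rot: [0.006, 0.383, 0.924, 0.001]
wrist_force: [0.4, 0.1, 0.0]
finger_gap: 1.001
grasp_force: 0.0
tool d [-0.2663 -0.2765  0.0102] rot [0.01  0.006 0.786] psi 2.356 J [-0.15  0.04  1.82  0.    1.27 -0.94]
```

```bash
python3 -m crank '[[-0.0263, -0.0274, 0, 0, 0, 0], [-0.0263, -0.0274, 0, 0, 0, 0], [-0.0263, -0.0274, 0, 0, 0, 0], [-0.0263, -0.0274, 0, 0, 0, 0], [-0.0263, -0.0274, 0, 0, 0, 0], [-0.0263, -0.0274, 0, 0, 0, 0], [-0.0263, -0.0274, 0, 0, 0, 0], [-0.0263, -0.0274, 0, 0, 0, 0], [-0.0263, -0.0274, 0, 0, 0, 0], [-0.0263, -0.0274, 0, 0, 0, 0], [0, 0, 0, 0, 0, 0], [0, 0, 0, 0, 0, 0]]'
python3 go.py .4745 -.370 .024 2.356
```

```text
time_s: 26.4
tcp_pos: [0.4688, -0.3653, 0.1557]
tcp_rot: [-0.001, 0.384, 0.923, 0.001]
wrist_force: [0.0, 0.2, 0.2]
finger_gap: 1.002
grasp_force: 0.0
tool d [-0.0077  0.0007  0.1317] rot [ 0.001 -0.002 -0.002] psi 2.354 J [-0.81  0.29  1.54  0.    1.31 -1.59]
```

```bash
python3 -m crank '[[-0.0077, 0.0007, 0.025, 0, 0, 0], [0, 0, 0.03, 0, 0, 0], [0, 0, 0.03, 0, 0, 0], [0, 0, 0.025, 0, 0, 0], [0, 0, 0.02, 0, 0, 0], [0, 0, 0, 0, 0, 0], [0, 0, 0, 0, 0, 0]]'
python3 -m crank '[[0, 0, 0, 0, 0, 0], [0, 0, 0, 0, 0, 0], [0, 0, 0, 0, 0, 0], [0, 0, 0, 0, 0, 0], [0, 0, 0, 0, 0, 0], [0, 0, 0, 0, 0, 0], [0, 0, 0, 0, 0, 0]]' 0 12
python3 -m crank '[[0, 0, -0.02, 0, 0, 0], [0, 0, -0.035, 0, 0, 0], [0, 0, -0.035, 0, 0, 0], [0, 0, -0.03, 0, 0, 0], [0, 0, 0, 0, 0, 0], [0, 0, 0, 0, 0, 0]]'
python3 - <<'E'
from h import *
t=bot.capture("top").astype(int);g=t.min(2);sat=t.max(2)-g
m=((sat<25)&(g>125)).astype(np.uint8);m[:, :270]=0;m[:,360:]=0;m[:130]=0;m[215:]=0
m=cv2.morphologyEx(m,cv2.MORPH_CLOSE,np.ones((15,15)))
c=max(cv2.findContours(m,0,2)[0],key=cv2.contourArea);(u,v),r=cv2.minEnclosingCircle(c);print(u,v,r,ray("top",u,v,.018))
a=bot.capture("scene").astype(int);g=a.min(2);m=((a.max(2)-g<25)&(g>125)).astype(np.uint8);m[:,:245]=0;m[:,325:]=0;m[:260]=0;m[325:]=0
m=cv2.morphologyEx(m,cv2.MORPH_CLOSE,np.ones((15,15)))
c=max(cv2.findContours(m,0,2)[0],key=cv2.contourArea);e=cv2.fitEllipse(cv2.convexHull(c));print(e,ray("scene",*e[0],.016))
E
python3 go.py .64 -.022 .145 2.356
```

```text
time_s: 27.1
tcp_pos: [0.4755, -0.3687, 0.0269]
tcp_rot: [-0.001, 0.382, 0.924, 0.0]
wrist_force: [-0.1, -0.2, 0.7]
finger_gap: 1.0
grasp_force: 0.0
time_s: 27.8
tcp_pos: [0.4756, -0.3708, 0.0276]
tcp_rot: [0.0, 0.383, 0.924, -0.0]
wrist_force: [-0.3, -1.1, 2.8]
finger_gap: 0.63
grasp_force: 12.0
time_s: 28.4
tcp_pos: [0.4756, -0.3701, 0.147]
tcp_rot: [0.0, 0.383, 0.924, 0.0]
wrist_force: [-0.2, -0.0, -0.4]
finger_gap: 0.633
grasp_force: 12.0
312.7244873046875 172.79550170898438 26.303205490112305 [ 0.6403 -0.0193]
((283.4623718261719, 293.049072265625), (39.154571533203125, 48.4925422668457), 85.85901641845703) [ 0.641  -0.0187]
tool d [1.284e-01 3.624e-01 3.000e-04] rot [ 0.    -0.004 -0.   ] psi 2.356 J [-0.81  0.32  1.53  0.    1.3  -1.59]
```

```bash
python3 -m crank '[[0.0132, 0.0365, 0, 0, 0, 0], [0.0132, 0.0365, 0, 0, 0, 0], [0.0132, 0.0365, 0, 0, 0, 0], [0.0132, 0.0365, 0, 0, 0, 0], [0.0132, 0.0365, 0, 0, 0, 0], [0.0132, 0.0365, 0, 0, 0, 0], [0.0132, 0.0365, 0, 0, 0, 0], [0.0132, 0.0365, 0, 0, 0, 0], [0.0132, 0.0365, 0, 0, 0, 0], [0.0132, 0.0365, 0, 0, 0, 0], [0, 0, 0, 0, 0, 0], [0, 0, 0, 0, 0, 0], [0, 0, 0, 0, 0, 0]]'
python3 go.py .6405 -.019 .036 2.356
```

```text
time_s: 29.8
tcp_pos: [0.6391, -0.0196, 0.1453]
tcp_rot: [-0.001, 0.383, 0.924, -0.001]
wrist_force: [0.3, -0.5, -0.3]
finger_gap: 0.63
grasp_force: 12.0
tool d [-0.0008  0.0016  0.1093] rot [-0.002 -0.002 -0.001] psi 2.355 J [-0.17  0.39  1.43 -0.    1.32 -0.95]
```

```bash
python3 -m crank '[[0, 0.001, 0.025, 0, 0, 0], [0, 0, 0.025, 0, 0, 0], [0, 0, 0.025, 0, 0, 0], [0, 0, 0.02, 0, 0, 0], [0, 0, 0.01, 0, 0, 0], [0, 0, 0.004, 0, 0, 0], [0, 0, 0, 0, 0, 0], [0, 0, 0, 0, 0, 0]]'
python3 -m crank '[[0, 0, 0.001, 0, 0, 0], [0, 0, 0.001, 0, 0, 0], [0, 0, 0, 0, 0, 0], [0, 0, 0, 0, 0, 0]]'
```

```text
time_s: 30.6
tcp_pos: [0.6421, -0.0187, 0.0393]
tcp_rot: [0.001, 0.383, 0.924, 0.0]
wrist_force: [0.4, -0.6, -1.1]
finger_gap: 0.628
grasp_force: 12.0
time_s: 31.0
tcp_pos: [0.6412, -0.018, 0.0363]
tcp_rot: [0.0, 0.383, 0.924, 0.0]
wrist_force: [0.4, -0.1, -0.6]
finger_gap: 0.631
grasp_force: 12.0
```

```bash
python3 -m crank '[[0, 0, 0.001, 0, 0, 0], [0, 0, 0.001, 0, 0, 0], [0, 0, 0, 0, 0, 0], [0, 0, 0, 0, 0, 0]]'
python3 -m crank '[[0, 0, 0, 0, 0, 0], [0, 0, 0, 0, 0, 0], [0, 0, 0, 0, 0, 0], [0, 0, 0, 0, 0, 0], [0, 0, 0, 0, 0, 0]]' .9
python3 -m crank '[[0, 0, -0.015, 0, 0, 0], [0, 0, -0.03, 0, 0, 0], [0, 0, -0.04, 0, 0, 0], [0, 0, -0.04, 0, 0, 0], [-0.03, -0.035, -0.02, 0, 0, 0], [-0.03, -0.035, 0, 0, 0, 0], [-0.03, -0.035, 0, 0, 0, 0], [-0.03, -0.035, 0, 0, 0, 0], [-0.03, -0.035, 0, 0, 0, 0], [-0.03, -0.035, 0, 0, 0, 0], [-0.03, -0.035, 0, 0, 0, 0], [-0.03, -0.035, 0, 0, 0, 0], [0, 0, 0, 0, 0, 0], [0, 0, 0, 0, 0, 0], [0, 0, 0, 0, 0, 0]]'
python3 - <<'E'
from h import *
t=bot.capture("top")[...,::-1];s=bot.capture("scene")[...,::-1]
cv2.imwrite("pics/t5.png",t);cv2.imwrite("pics/s5.png",s)
o=np.zeros((600,800,3),np.uint8);o[:280]=cv2.resize(t[130:270,120:520],(800,280));o[290:590,:600]=cv2.resize(s[200:350,190:490],(600,300));cv2.imwrite("pics/m5.png",o)
E
```

```text
time_s: 31.4
tcp_pos: [0.641, -0.0181, 0.0339]
tcp_rot: [-0.0, 0.383, 0.924, -0.0]
wrist_force: [-0.0, -0.0, 0.2]
finger_gap: 0.629
grasp_force: 12.0
time_s: 31.9
tcp_pos: [0.6412, -0.0182, 0.0341]
tcp_rot: [0.0, 0.383, 0.924, 0.0]
wrist_force: [0.3, -0.2, 0.2]
finger_gap: 0.902
grasp_force: 0.0
time_s: 33.4
tcp_pos: [0.613, -0.3844, 0.1796]
tcp_rot: [0.0, 0.382, 0.924, 0.0]
wrist_force: [0.3, -0.8, -0.6]
finger_gap: 0.899
grasp_force: 0.0
```

View pics/m5.png

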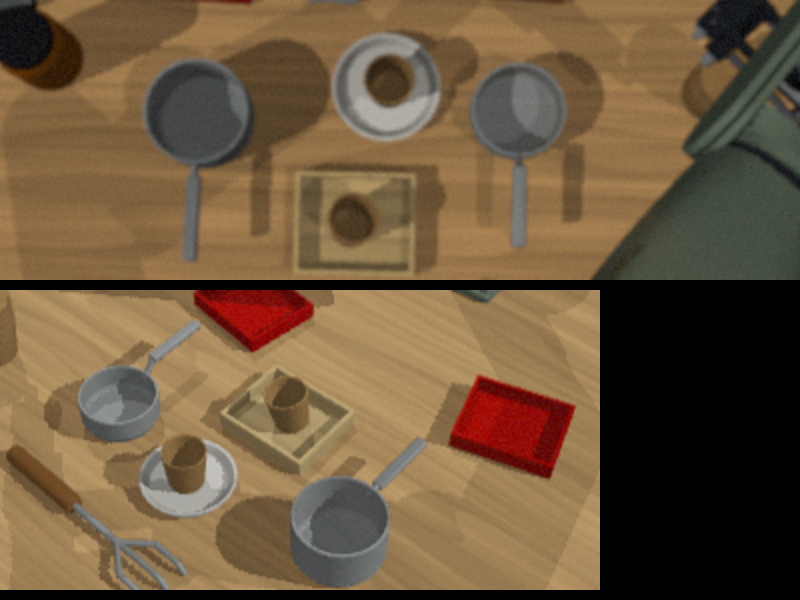

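Run:
```python
from h import *
print(ray("top",314.5,170,.066),ray("top",296,239.5,.065)); print(bot.close_job())
```

```text
[ 0.638  -0.0232] [0.4785 0.0151]
the job is handed in; nothing more can be done
None
```

I handed the job in at about 33 s: both pan handles point back to the wall, the steady pot stands in the saucer about 5 mm off its centre, and the leaning pot is in the plywood tray. The last pictures show the saucer and cultivator where they were, and I never touched the canister or pot stack; no verdict came back from the hand-in.

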